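Heft three sealed cartons and hold up the full one

ROBOT

A 7-joint arm with a two-finger parallel gripper is mounted at the origin on a cart in front of the work surface, level with it; the furniture and walls round the work are solid. World frame = base frame: x ahead of the robot, y to its left, z up, the work surface at z = 0. Lengths are in m, angles in rad, forces in N, time in s.
With the tool pointing down it reaches from about 0.4 to 0.875 m from the base axis. Payload 19.3 kg.
Tool frame: the origin (TCP) lies midway between the tips of the shut fingers; the grasp point (between the pads) lies 19 mm behind it; z points along the fingers, y is the line along which they close (so a half turn about z gives the same grasp; the last joint's range is limited). The gripper opens to 85 mm and grips with 20 to 120 N. Pads are 22 mm wide; open, the fingers measure 114 mm over their backs; the gripper's body (76 mm by 85 mm) begins 54 mm behind the grasp point. The pads swing forward as they close: fully open they stand 13 mm farther back than shut.
Start: joints at [1.12, 0.521, -0.036, 1.599, 0.021, 1.021, -0.113], TCP at [0.232, -0.58, 0.231] pointing down, gripper open.
Joint ranges: [-2.91, 2.91], [-0.3, 2.13], [-1.5, 1.42], [0.17, 2.43], [-1.26, 4.41], [0.16, 1.93], [-2.52, 2.52]. Speed limits (rad/s): [1.89, 1.89, 2.39, 2.39, 3.01, 3.01, 3.01].

INTERFACE

Orientations are given as [roll, pitch, yaw] about the fixed x, y, z axes, in that order (R = Rz(yaw) Ry(pitch) Rx(roll)).
In Python, from workcell import bot gives the robot as it stands.
- The arm moves only by the tool move_arm, never from a script. Its argument "moves" is a list that holds one entry, the list of rows, each a list of 7 numbers: the opening, from 0 (shut) to 1 (fully open), then the shift along the tool's x, y, z in units of 1000 mm (1.0 is 1000 mm), then the turn, a rotation vector about the tool's x, y, z in units of 2 pi rad (1.0 is 2 pi rad). A call has 1 to 5 rows; each row is the pose to reach, as a shift and turn from the pose commanded when the call began, along the tool's axes at that moment, turning the shorter way round; what a row does not reach only later rows make up. A row lasts 1/10 s, in which the tool goes at most 50 mm and 8.59 degrees, less where a joint would pass 70% of its speed; a pose out of reach is approached as far as the arm can. A call with a number of a shift or a turn outside -1 to 1 is refused whole. A call with a gripper value outside its range is refused whole. The fingers move at their own pace and stop on an object; "force" is the grip in N (left out, the last holds). Time passes only in rows, so rows that repeat a pose let the fingers close. It gives the time, the measured TCP pose, the force, the opening and the grip force at its end, in the units of the state.
- bot.observe(): the state, without advancing time (a new reading comes with each control period).
- bot.grab_frame(name): name is "scene" or "top" or "wrist"; returns the picture (400x640x3 uint8, red, green, blue); there is no depth.
- bot.camera_params(name): a dict with "vertical_fov" (degrees; the focal length in pixels is half the picture's height over the tangent of half this angle, whatever the lens; pixels are square), "cx", "cy" (the principal point, pixels), "R" (3x3) and "t" (3): a world point X has camera coordinates R X + t. Camera axes: x right, y down, z forward; pixel columns grow to the right and rows downward; lengths in m; the calibration is good to about 2 mm. A picture is of the moment at which its call begins: read the wrist's pose just before it. camera_params takes no time and is no camera call; for the wrist camera it gives the pose at the moment of the call.
- bot.job_done(): hands the job in; it is judged then, once.
The state is a dict: "clock": time; "qpos": joint angles; "qd": joint speeds; "joint_efforts": joint torques, N m; "position": TCP position; "tool_rot": TCP orientation; "force": force on the tool from outside, world axes, zero at the start; "moment": the same for the moment, N m; "grip_width": finger opening in m; "finger_force": force on a finger pad.
Only numpy, scipy, OpenCV 4.12 (cv2) and the standard library are available. Lean on these libraries where they do the work, as an engineer would, in place of code of your own. Each camera call takes 0.05 s, during which the arm holds its last target. There are 200 camera calls.

TASK

Three sealed cartons that look alike stand in the wooden stand, and one of them is clearly heavier than the other two. Heft them one at a time, starting with the robot's left nest, then the middle one, then the right one: lift each about 6 to 8 cm straight up, hold it still for a moment to feel its weight, and set it back upright in its nest (the last may stay in the gripper if it is the heaviest). Finish still holding the heaviest one up in the gripper, upright and still, its underside at least 15 cm above the table, with the two lighter ones standing in the stand and the things around left alone.

Things in the scene. Friction and masses are not known exactly. Their poses are not given: they have to be found in the camera images.
- stand: plywood stand fixed to the table, 86 x 310 x 24 mm, with three square nests in a row along its y axis, 105 mm apart; origin at the centre of its underside, on the table (z = 0); z up, y to the robot's left along the row (the stand is turned by up to 0.25 rad), x away from the robot
- nest_left (a point): centre of the floor of the left nest (seen from the robot): a square pocket 42 x 42 mm, 16 mm deep, its floor 8 mm above the table, sides along the stand's x and y
- nest_middle (a point): centre of the floor of the middle nest (seen from the robot): a square pocket 42 x 42 mm, 16 mm deep, its floor 8 mm above the table, sides along the stand's x and y
- nest_right (a point): centre of the floor of the right nest (seen from the robot): a square pocket 42 x 42 mm, 16 mm deep, its floor 8 mm above the table, sides along the stand's x and y
- carton_p_mid (a point): one of three sealed folding cartons that look exactly alike, 34 x 34 mm and 132 mm tall, standing upright in a nest of the stand; this point is its centre, 66 mm above its underside; z up along the carton, x and y square to its sides, within 0.06 rad of the stand's axes. Cartons weigh 0.11 to 0.17 kg, except one of the three, the heavy one, which weighs 0.38 to 0.52 kg; any of the nests can hold it at the start. It may stand in any nest
- carton_q_mid (a point): one of three sealed folding cartons that look exactly alike, 34 x 34 mm and 132 mm tall, standing upright in a nest of the stand; this point is its centre, 66 mm above its underside; z up along the carton, x and y square to its sides, within 0.06 rad of the stand's axes. Cartons weigh 0.11 to 0.17 kg, except one of the three, the heavy one, which weighs 0.38 to 0.52 kg; any of the nests can hold it at the start. It may stand in any nest
- carton_r_mid (a point): one of three sealed folding cartons that look exactly alike, 34 x 34 mm and 132 mm tall, standing upright in a nest of the stand; this point is its centre, 66 mm above its underside; z up along the carton, x and y square to its sides, within 0.06 rad of the stand's axes. Cartons weigh 0.11 to 0.17 kg, except one of the three, the heavy one, which weighs 0.38 to 0.52 kg; any of the nests can hold it at the start. It may stand in any nest
- tape: roll of brown tape, 103 mm across, 25 mm high, lying loose beyond the stand; origin at the centre of its underside; leave alone
- counter: white hand tally counter, 46 x 67 x 22 mm, lying loose beyond the stand; origin on its underside; leave alone
- labels: roll of white labels, 68 mm across, 26 mm high, lying loose beyond the stand; origin at the centre of its underside; leave alone
Things that resemble listed ones, but are neither listed nor needed, are in the scene too. What is shaped like the part that bears carton_r_mid but red is not meant. Leave any purple look-alike of the part that bears carton_q_mid alone.

How it is judged:
On the way, in this order (a step that is already met when the one before it is completed fails the run):
1. the carton of the left nest is held in the gripper, clear above its nest (lifted 3 cm or more) (((height (world z) of carton_p_mid above 0.105 m and y of carton_p_mid in the frame of stand between 0.06 and 0.15 m and contact force between carton_p and the fingers above 0.3 N and contact force between carton_p and stand below 0.05 N) or (height (world z) of carton_q_mid above 0.105 m and y of carton_q_mid in the frame of stand between 0.06 and 0.15 m and contact force between carton_q and the fingers above 0.3 N and contact force between carton_q and stand below 0.05 N) or (height (world z) of carton_r_mid above 0.105 m and y of carton_r_mid in the frame of stand between 0.06 and 0.15 m and contact force between carton_r and the fingers above 0.3 N and contact force between carton_r and stand below 0.05 N))), for 0.2 s.
2. the carton of the middle nest is held in the gripper, clear above its nest (lifted 3 cm or more) (((height (world z) of carton_p_mid above 0.105 m and y of carton_p_mid in the frame of stand between -0.045 and 0.045 m and contact force between carton_p and the fingers above 0.3 N and contact force between carton_p and stand below 0.05 N) or (height (world z) of carton_q_mid above 0.105 m and y of carton_q_mid in the frame of stand between -0.045 and 0.045 m and contact force between carton_q and the fingers above 0.3 N and contact force between carton_q and stand below 0.05 N) or (height (world z) of carton_r_mid above 0.105 m and y of carton_r_mid in the frame of stand between -0.045 and 0.045 m and contact force between carton_r and the fingers above 0.3 N and contact force between carton_r and stand below 0.05 N))), for 0.2 s.
3. the carton of the right nest is held in the gripper, clear above its nest (lifted 3 cm or more) (((height (world z) of carton_p_mid above 0.105 m and y of carton_p_mid in the frame of stand between -0.15 and -0.06 m and contact force between carton_p and the fingers above 0.3 N and contact force between carton_p and stand below 0.05 N) or (height (world z) of carton_q_mid above 0.105 m and y of carton_q_mid in the frame of stand between -0.15 and -0.06 m and contact force between carton_q and the fingers above 0.3 N and contact force between carton_q and stand below 0.05 N) or (height (world z) of carton_r_mid above 0.105 m and y of carton_r_mid in the frame of stand between -0.15 and -0.06 m and contact force between carton_r and the fingers above 0.3 N and contact force between carton_r and stand below 0.05 N))), for 0.2 s.
At the end, for the whole second after the job is handed in: the heavy carton is held by the fingers alone, its centre over 0.18 m above the table, upright within 0.3 rad, still; the other two stand released and upright in nests, within 12 mm of the centre, each loading the stand by 0.5 to 2.7 N, as light ones do (the heavy: over 3.7 N) (((height (world z) of carton_p_mid above 0.18 m and angle between carton_p_mid's own z axis and vertical below 0.3 rad and contact force between carton_p and the fingers above 1 N and linear speed of carton_p below 0.05 m/s and contact force between carton_p and stand below 0.05 N and (horizontal distance between carton_q_mid and nest_left below 0.012 m or horizontal distance between carton_q_mid and nest_middle below 0.012 m or horizontal distance between carton_q_mid and nest_right below 0.012 m) and contact force between carton_p and carton_q below 0.05 N and height (world z) of each of carton_q_mid, carton_r_mid below 0.085 m and angle between each of carton_q_mid, carton_r_mid's own z axis and vertical below 0.12 rad and linear speed of each of carton_q, carton_r below 0.03 m/s and contact force between each of carton_q, carton_r and the fingers below 0.1 N and contact force between carton_q and stand between 0.5 and 2.7 N and (horizontal distance between carton_r_mid and nest_left below 0.012 m or horizontal distance between carton_r_mid and nest_middle below 0.012 m or horizontal distance between carton_r_mid and nest_right below 0.012 m) and contact force between carton_p and carton_r below 0.05 N and contact force between carton_r and stand between 0.5 and 2.7 N) or (height (world z) of carton_q_mid above 0.18 m and angle between carton_q_mid's own z axis and vertical below 0.3 rad and contact force between carton_q and the fingers above 1 N and linear speed of carton_q below 0.05 m/s and contact force between carton_q and stand below 0.05 N and (horizontal distance between carton_p_mid and nest_left below 0.012 m or horizontal distance between carton_p_mid and nest_middle below 0.012 m or horizontal distance between carton_p_mid and nest_right below 0.012 m) and contact force between carton_q and carton_p below 0.05 N and height (world z) of each of carton_p_mid, carton_r_mid below 0.085 m and angle between each of carton_p_mid, carton_r_mid's own z axis and vertical below 0.12 rad and linear speed of each of carton_p, carton_r below 0.03 m/s and contact force between each of carton_p, carton_r and the fingers below 0.1 N and contact force between carton_p and stand between 0.5 and 2.7 N and (horizontal distance between carton_r_mid and nest_left below 0.012 m or horizontal distance between carton_r_mid and nest_middle below 0.012 m or horizontal distance between carton_r_mid and nest_right below 0.012 m) and contact force between carton_q and carton_r below 0.05 N and contact force between carton_r and stand between 0.5 and 2.7 N) or (height (world z) of carton_r_mid above 0.18 m and angle between carton_r_mid's own z axis and vertical below 0.3 rad and contact force between carton_r and the fingers above 1 N and linear speed of carton_r below 0.05 m/s and contact force between carton_r and stand below 0.05 N and (horizontal distance between carton_p_mid and nest_left below 0.012 m or horizontal distance between carton_p_mid and nest_middle below 0.012 m or horizontal distance between carton_p_mid and nest_right below 0.012 m) and contact force between carton_r and carton_p below 0.05 N and height (world z) of each of carton_p_mid, carton_q_mid below 0.085 m and angle between each of carton_p_mid, carton_q_mid's own z axis and vertical below 0.12 rad and linear speed of each of carton_p, carton_q below 0.03 m/s and contact force between each of carton_p, carton_q and the fingers below 0.1 N and contact force between carton_p and stand between 0.5 and 2.7 N and (horizontal distance between carton_q_mid and nest_left below 0.012 m or horizontal distance between carton_q_mid and nest_middle below 0.012 m or horizontal distance between carton_q_mid and nest_right below 0.012 m) and contact force between carton_r and carton_q below 0.05 N and contact force between carton_q and stand between 0.5 and 2.7 N))); the arm keeps its last pose, push and grip.
It fails at once if the roll of tape beyond the stand is pushed more than 3 cm (distance of tape from where it was at the start of the episode above 0.03 m).
It fails at once if the tally counter beyond the stand is pushed more than 3 cm (distance of counter from where it was at the start of the episode above 0.03 m).
It fails at once if the label roll beyond the stand is pushed more than 3 cm (distance of labels from where it was at the start of the episode above 0.03 m).
It fails at once if a carton is tipped over (angle between any of carton_p_mid, carton_q_mid, carton_r_mid's own z axis and vertical above 0.8 rad).
It also fails if it takes over 67 s, if anything falls off the work surface, if the arm or the gripper's body presses on something with over 40 N, if the wrist force passes 120 N, or if a joint passes its speed limit or range.

## Working session

There is one attempt and no reset: what is moved stays moved. The work goes in short steps, Python scripts to look and compute and a tool call to move; the robot and the scene stay as the last step left them, time stands still between calls to the robot, and variables do not carry over. Pictures are saved under pics/ and viewed, at most 10 in all, crops included, and the job is handed in when it is done.

Besides the shell and the picture viewer there is one more tool, called after "Emit:" as name(argument=value, ...), one argument or row to a line, values as JSON. move_arm: Moves the arm, as the interface text tells. Shifts and turns lie within -1 to 1; 1 stands for 1000 mm of shift or 2 pi rad of turn. Its arguments: {"type":"object","properties":{"moves":{"type":"array"},"force":{"type":"number"}},"required":["moves"]}

```bash
mkdir -p pics; python3 - <<'E'
from workcell import bot
import cv2
print(bot.observe())
for n in("scene","top"):
    cv2.imwrite(f"pics/{n}0.png",cv2.cvtColor(bot.grab_frame(n),cv2.COLOR_RGB2BGR)); print(n,bot.camera_params(n))
E
```

```text
{'clock': 0.0, 'qpos': array([ 1.11978662,  0.52205729, -0.03636776,  1.59994544,  0.02121646,
        1.0210982 , -0.1127586 ]), 'qd': array([-7.41441590e-05, -6.43198003e-04,  1.71056269e-04, -5.48335309e-04,
       -3.30816027e-04, -1.13490779e-03, -9.27896172e-04]), 'joint_efforts': array([-1.50871278e-03, -9.27110553e+01,  1.97883099e+00, -3.69936311e+01,
        1.75639131e-02,  8.25243071e-03,  9.27771993e-06]), 'position': array([ 0.23216551, -0.57994522,  0.23072072]), 'tool_rot': array([-3.14047225e+00,  7.23082970e-05,  3.80883651e-01]), 'force': array([ 0.42069293, -0.19436508,  0.11945981]), 'moment': array([-0.0199297 ,  0.01411346, -0.04411401]), 'finger_force': 0.0, 'grip_width': 0.08498650370461588}
scene {'vertical_fov': 42.29621625328626, 'cx': 321.49381771023747, 'cy': 199.23057617253545, 'R': array([[ 0.87012167, -0.49277329,  0.00792236],
       [-0.29398643, -0.53187851, -0.79415189],
       [ 0.39555057,  0.68867971, -0.60766768]]), 't': array([-0.39901919,  0.35690607,  0.61917165])}
top {'vertical_fov': 42.0355385472376, 'cx': 322.20593755440495, 'cy': 201.4375558285092, 'R': array([[-0.01945232, -0.99980715,  0.00269521],
       [-0.99550248,  0.01911844, -0.09278626],
       [ 0.09271684, -0.004488  , -0.9956824 ]]), 't': array([0.21123368, 0.58528783, 1.01320298])}
```

View pics/top0.png

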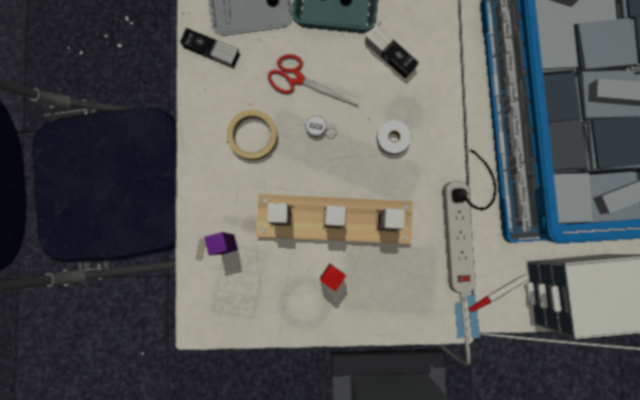

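View pics/scene0.png

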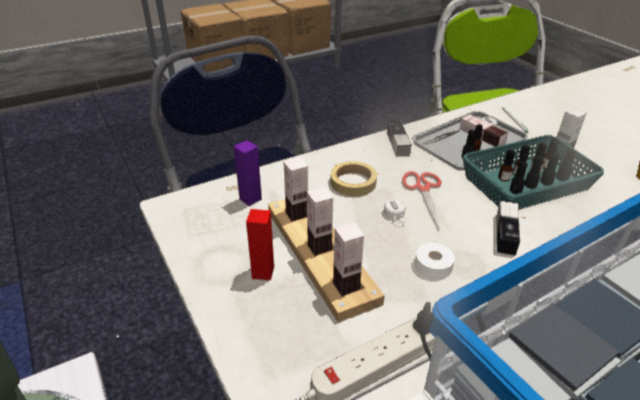

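The top view shows the stand at about (258–412, 195–243), with carton tops near (279,213), (335,216) and (392,219). The red decoy is at (333,277) and the purple one at (220,243). I'll enlarge the stand area.

```bash
python3 - <<'E'
import cv2
a=cv2.imread("pics/top0.png")[180:300,200:420]
cv2.imwrite("pics/crop.png",cv2.resize(a,None,fx=3.6,fy=3.6,interpolation=cv2.INTER_CUBIC))
E
```

```text
(no output)
```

View pics/crop.png

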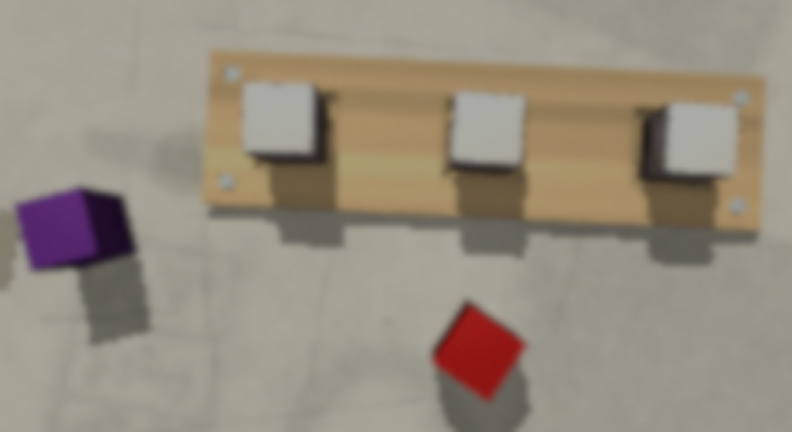

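The crop shows carton top centres at about (280,118), (487,129) and (702,140). The stand's top corners are at (211,50), (764,77), (760,230) and (205,204).

```bash
cat > h.py <<'E'
import numpy as np
from workcell import bot
from scipy.spatial.transform import Rotation as Ro
def px2w(cam,uv,z):
    c=bot.camera_params(cam);f=200/np.tan(np.radians(c["vertical_fov"]/2));R,t=np.array(c["R"]),np.array(c["t"])
    d=R.T@np.array([(uv[0]-c["cx"])/f,(uv[1]-c["cy"])/f,1]);o=-R.T@t
    return o+d*(z-o[2])/d[2]
E
python3 - <<'E'
from h import *
k=lambda p:(200+(p[0]+.5)/3.6-.5,180+(p[1]+.5)/3.6-.5)
for n,p in dict(L=(280,118),M=(487,129),R=(702,140)).items(): print(n,px2w("top",k(p),.14).round(4))
S=np.array([px2w("top",k(p),.024) for p in((211,50),(764,77),(760,230),(205,204))])
print(S.round(4),S.mean(0).round(4),np.linalg.norm(S-np.roll(S,1,0),axis=1))
d=S[0]+S[3]-S[1]-S[2];print("yaw",np.arctan2(-d[0],d[1]))
y=np.arctan2(-d[0],d[1]);
for s in(.105,0,-.105):print((S.mean(0)+s*np.array([-np.sin(y),np.cos(y),0])).round(4))
for n,C in dict(L=[(245,83),(312,82),(316,154),(245,152)],M=[(453,92),(524,93),(520,166),(450,162)],R=[(668,102),(737,104),(735,178),(665,174)]).items():
    P=np.array([px2w("top",k(p),.14) for p in C]);d=P[0]+P[3]-P[1]-P[2];print(n,np.arctan2(-d[0],d[1]),np.linalg.norm(P-np.roll(P,1,0),axis=1).round(3))
for p in((75,228),(480,350)):print(px2w("top",k(p),.132))
E
```

```text
L [0.5607 0.2803 0.14  ]
M [0.5533 0.1783 0.14  ]
R [0.5458 0.0724 0.14  ]
[[0.6079 0.3278 0.024 ]
 [0.5869 0.0201 0.024 ]
 [0.5021 0.0254 0.024 ]
 [0.5223 0.3318 0.024 ]] [0.5548 0.1763 0.024 ] [0.08568209 0.3084158  0.08501344 0.30715402]
yaw -0.06715936916056221
[0.5619 0.2811 0.024 ]
[0.5548 0.1763 0.024 ]
[0.5478 0.0715 0.024 ]
L -0.026449544072287518 [0.034 0.033 0.036 0.035]
M -0.05471044234129457 [0.035 0.035 0.036 0.035]
R -0.06244202565712124 [0.036 0.034 0.037 0.035]
[0.50866521 0.38298421 0.132     ]
[0.44493365 0.18389595 0.132     ]
```

Emit:
move_arm(
  moves=[
    [[1,0,0,-0.05,0,0,0],[1,0,0,-0.1,0,0,0],[1,0.036,-0.032,-0.1,0,0,0.01],[1,0.072,-0.064,-0.1,0,0,0.02],[1,0.108,-0.096,-0.1,0,0,0.03]],
  ],
)

```text
clock: 0.6
position: [0.2972, -0.4493, 0.3312]
tool_rot: [-3.141, -0.0, 0.189]
force: [1.8, -0.4, 0.9]
grip_width: 0.0857
finger_force: 0.0
```

```bash
cat >> h.py <<'E'
def go(xyz,yaw):
    s=bot.observe();A=Ro.from_euler("xyz",s["tool_rot"]);B=Ro.from_euler("xyz",[np.pi,0,yaw])
    print(s["position"].round(4),s["tool_rot"].round(4),"F",s["force"].round(2),"w",round(s["grip_width"],4),"ff",round(s["finger_force"],1),"t",s["clock"])
    print("shift",A.inv().apply(np.array(xyz)-s["position"]).round(4),"turn",((A.inv()*B).as_rotvec()/2/np.pi).round(4))
E
python3 -c "
from h import *
go((.45,-.15,.331),-.06)"
```

```text
[ 0.2972 -0.4493  0.3312] [-3.1415e+00 -1.0000e-04  1.8910e-01] F [ 1.75 -0.44  0.89] w 0.0857 ff 0.0 t 0.6
shift [ 2.063e-01 -2.652e-01  2.000e-04] turn [-0.     -0.      0.0396]
```

Emit:
move_arm(
  moves=[
    [[1,0.03,-0.038,0,0,0,0.008],[1,0.06,-0.076,0,0,0,0.016],[1,0.09,-0.114,0,0,0,0.024],[1,0.12,-0.152,0,0,0,0.032],[1,0.15,-0.19,0,0,0,0.04]],
  ],
)

```text
clock: 1.1
position: [0.4082, -0.234, 0.3313]
tool_rot: [3.141, -0.0, -0.061]
force: [1.1, -1.0, 0.6]
grip_width: 0.0859
finger_force: 0.0
```

```bash
python3 -c "
from h import *
go((.561,.281,.25),-.06)"
```

```text
[ 0.4082 -0.234   0.3313] [ 3.1414e+00 -1.0000e-04 -6.1300e-02] F [ 1.1  -1.03  0.6 ] w 0.0859 ff 0.0 t 1.1
shift [ 0.121  -0.5234  0.0813] turn [ 0.     -0.     -0.0002]
```

Emit:
move_arm(
  moves=[
    [[1,0.011,-0.047,0,0,0,0],[1,0.022,-0.094,0,0,0,0],[1,0.033,-0.141,0.008,0,0,0],[1,0.044,-0.188,0.018,0,0,0],[1,0.055,-0.235,0.03,0,0,0]],
  ],
)

```text
clock: 1.6
position: [0.4768, -0.0026, 0.3012]
tool_rot: [3.142, -0.001, -0.059]
force: [1.4, -0.6, -0.2]
grip_width: 0.0853
finger_force: 0.0
```

Emit:
move_arm(
  moves=[
    [[1,0.011,-0.047,0.01,0,0,0],[1,0.022,-0.094,0.02,0,0,0],[1,0.033,-0.141,0.03,0,0,0],[1,0.044,-0.188,0.04,0,0,0],[1,0.055,-0.235,0.05,0,0,0]],
  ],
)

```text
clock: 2.1
position: [0.5456, 0.2287, 0.2506]
tool_rot: [3.141, 0.0, -0.059]
force: [0.5, -0.7, 0.1]
grip_width: 0.0854
finger_force: 0.0
```

```bash
python3 -c "
from h import *
import cv2
go((.561,.281,.2),-.06)
cv2.imwrite('pics/w1.png',bot.grab_frame('wrist')[:,:,::-1])"
```

```text
[0.5456 0.2287 0.2506] [ 3.1413e+00  2.0000e-04 -5.9400e-02] F [ 0.49 -0.74  0.12] w 0.0854 ff 0.0 t 2.1
shift [ 0.0123 -0.0532  0.0506] turn [0.     0.     0.0001]
```

View pics/w1.png

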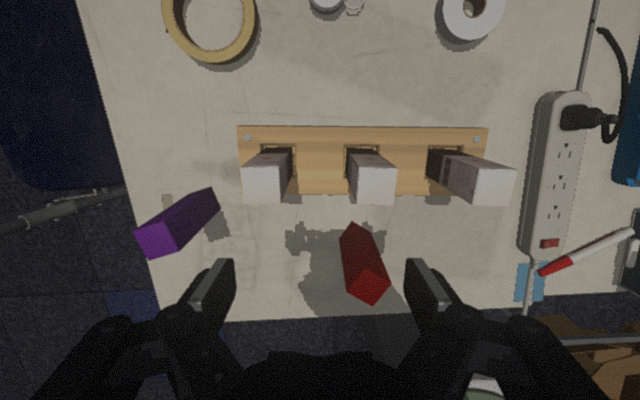

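The wrist view shows carton top faces near (266,185), (373,185) and (492,186). The stand's edges are level in the picture, so the tool yaw matches it.

```bash
python3 -c "
from h import *
for p in((266,185),(373,185),(492,186)):print(px2w('wrist',p,.14).round(4))
print(bot.camera_params('wrist'))
S=[px2w('wrist',p,.024).round(4) for p in((238,127),(487,129))];print(S)
go((.561,.281,.2),-.06)"
```

```text
[0.5618 0.2839 0.14  ]
[0.5568 0.1893 0.14  ]
[0.5503 0.0841 0.14  ]
{'vertical_fov': 68.70365368109702, 'cx': 319.3672065785391, 'cy': 202.6735386234439, 'R': array([[-0.05312551, -0.99858552, -0.0021518 ],
       [-0.94874248,  0.04980129,  0.31210182],
       [-0.3115532 ,  0.01862208, -0.95004622]]), 't': array([0.26639839, 0.45948542, 0.56196299])}
[array([0.6068, 0.3337, 0.024 ]), array([0.5884, 0.031 , 0.024 ])]
[0.5451 0.2367 0.2488] [-3.1382e+00  2.4000e-03 -5.2900e-02] F [-8.46  7.13 -4.75] w 0.0852 ff 0.0 t 2.15
shift [ 0.0137 -0.045   0.0489] turn [-0.0005  0.0004  0.0011]
```

Emit:
move_arm(
  moves=[
    [[1,0.007,-0.022,0.02,0,0,0],[1,0.0135,-0.045,0.04,0,0,0],[1,0.0135,-0.045,0.05,0,0,0],[1,0.0135,-0.045,0.05,0,0,0],[1,0.0135,-0.045,0.05,0,0,0]],
  ],
)

```text
clock: 2.65
position: [0.5615, 0.2702, 0.2016]
tool_rot: [3.141, 0.0, -0.06]
force: [-0.1, 0.3, 0.7]
grip_width: 0.0853
finger_force: 0.0
```

```bash
python3 -c "
from h import *
import cv2
go((.561,.281,.086),-.06)
f=bot.grab_frame('wrist')[:,:,::-1]
go((.561,.281,.086),-.06)
cv2.imwrite('pics/w2.png',f)"
```

```text
[0.5615 0.2702 0.2016] [ 3.1412  0.     -0.0597] F [-0.14  0.27  0.68] w 0.0853 ff 0.0 t 2.65
shift [-0.0012 -0.0108  0.1156] turn [0.0001 0.     0.    ]
[0.5618 0.2702 0.2021] [-3.1416e+00 -7.0000e-04 -6.0100e-02] F [-0.32 -0.53  0.3 ] w 0.0857 ff 0.0 t 2.7
shift [-0.0015 -0.0107  0.1161] turn [-0.     -0.0001 -0.    ]
```

View pics/w2.png

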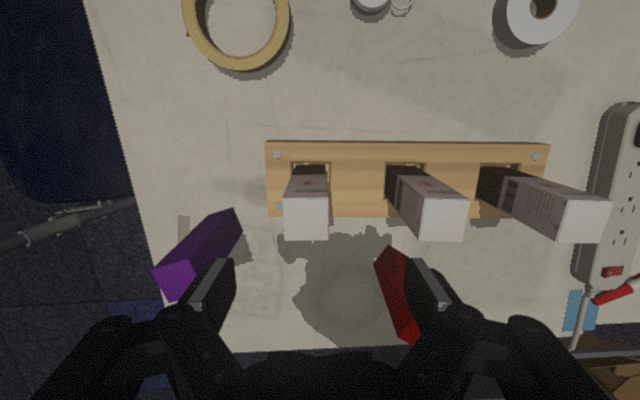

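Left carton top face: corners near (285,196) and (328,240), centre (306,218). The others are at (441,219) and (577,220).

```bash
python3 -c "
from h import *
for p in((306,218),(441,219),(577,220)):print(px2w('wrist',p,.14).round(4))
print([px2w('wrist',p,.024).round(4) for p in((266,142),(550,142))])"
```

```text
[0.5636 0.2806 0.14  ]
[0.5567 0.1797 0.14  ]
[0.5497 0.0777 0.14  ]
[array([0.6096, 0.3254, 0.024 ]), array([0.5911, 0.0192, 0.024 ])]
```

Emit:
move_arm(
  moves=[
    [[1,0,-0.0105,0.02,0,0,0],[1,0,-0.0105,0.05,0,0,0],[1,0,-0.0105,0.08,0,0,0],[1,0,-0.0105,0.105,0,0,0],[1,0,-0.0105,0.116,0,0,0]],
  ],
)

```text
clock: 3.2
position: [0.5618, 0.2805, 0.0842]
tool_rot: [3.141, 0.001, -0.06]
force: [0.0, 0.0, -0.2]
grip_width: 0.0854
finger_force: 0.0
```

Emit:
move_arm(
  moves=[
    [[0.6,0,0,0,0,0,0],[0.5,0,0,0,0,0,0],[0.4,0,0,0,0,0,0],[0.2,0,0,0,0,0,0],[0.2,0,0,0,0,0,0]],
  ],
  force=40,
)

```text
clock: 3.7
position: [0.5628, 0.2816, 0.0867]
tool_rot: [-3.141, -0.002, -0.059]
force: [-0.5, -1.5, 8.0]
grip_width: 0.034
finger_force: 40.5
```

Emit:
move_arm(
  moves=[
    [[0.2,0,0,0,0,0,0],[0.2,0,0,-0.01,0,0,0],[0.2,0,0,-0.03,0,0,0],[0.2,0,0,-0.05,0,0,0],[0.2,0,0,-0.07,0,0,0]],
  ],
)

```text
clock: 4.2
position: [0.562, 0.2815, 0.1569]
tool_rot: [-3.141, -0.0, -0.059]
force: [0.3, -0.9, -4.6]
grip_width: 0.0339
finger_force: 40.5
```

Emit:
move_arm(
  moves=[
    [[0.2,0,0,0,0,0,0],[0.2,0,0,0,0,0,0],[0.2,0,0,0,0,0,0],[0.2,0,0,0,0,0,0],[0.2,0,0,0,0,0,0]],
  ],
)

```text
clock: 4.7
position: [0.5618, 0.2814, 0.1546]
tool_rot: [3.141, 0.001, -0.059]
force: [-0.2, 0.1, -4.0]
grip_width: 0.0341
finger_force: 40.7
```

Emit:
move_arm(
  moves=[
    [[0.2,0,0,0,0,0,0],[0.2,0,0,0,0,0,0]],
  ],
)

```text
clock: 4.9
position: [0.562, 0.2815, 0.1551]
tool_rot: [3.141, 0.0, -0.059]
force: [-0.5, -0.0, -3.7]
grip_width: 0.0341
finger_force: 40.7
```

Emit:
move_arm(
  moves=[
    [[0.2,0,0,0.02,0,0,0],[0.2,0,0,0.04,0,0,0],[0.2,0,0,0.058,0,0,0],[0.2,0,0,0.066,0,0,0],[0.2,0,0,0.069,0,0,0]],
  ],
)

```text
clock: 5.4
position: [0.5621, 0.2812, 0.0867]
tool_rot: [3.141, 0.0, -0.059]
force: [-4.7, -4.9, 24.9]
grip_width: 0.0343
finger_force: 43.1
```

Emit:
move_arm(
  moves=[
    [[0.2,0,0,0.001,0,0,0],[0.2,0,0,0.001,0,0,0],[0.5,0,0,0.001,0,0,0],[0.7,0,0,0.001,0,0,0],[1,0,0,0.001,0,0,0]],
  ],
)

```text
clock: 5.9
position: [0.5624, 0.2817, 0.0857]
tool_rot: [-3.141, -0.001, -0.059]
force: [-0.3, -0.1, 1.0]
grip_width: 0.0701
finger_force: 0.0
```

Emit:
move_arm(
  moves=[
    [[1,0,0,0,0,0,0],[1,0,0,0,0,0,0],[1,0,0,-0.04,0,0,0],[1,0,0,-0.08,0,0,0],[1,0,0,-0.11,0,0,0]],
  ],
)

```text
clock: 6.4
position: [0.5624, 0.2818, 0.1976]
tool_rot: [-3.141, -0.001, -0.059]
force: [0.0, 0.5, -0.1]
grip_width: 0.0853
finger_force: 0.0
```

```bash
python3 -c "
from h import *
go((.555,.179,.196),-.06)"
```

```text
[0.5624 0.2818 0.1976] [-3.1407e+00 -1.1000e-03 -5.9000e-02] F [ 0.01  0.49 -0.1 ] w 0.0853 ff 0.0 t 6.4
shift [-0.0013  0.103   0.0015] turn [-0.0001 -0.0002  0.0002]
```

Emit:
move_arm(
  moves=[
    [[1,0,0.034,0,0,0,0],[1,0,0.068,0,0,0,0],[1,-0.001,0.1025,0,0,0,0],[1,-0.001,0.1025,0,0,0,0],[1,-0.001,0.1025,0.01,0,0,0]],
  ],
)

```text
clock: 6.9
position: [0.5558, 0.179, 0.1862]
tool_rot: [-3.141, -0.002, -0.061]
force: [0.9, 1.2, -0.5]
grip_width: 0.085
finger_force: 0.0
```

Emit:
move_arm(
  moves=[
    [[1,0,0,0.02,0,0,0],[1,0,0,0.05,0,0,0],[1,0,0,0.08,0,0,0],[1,0,0,0.1,0,0,0],[0.8,0,0,0.1,0,0,0]],
  ],
)

```text
clock: 7.4
position: [0.5532, 0.1802, 0.0822]
tool_rot: [3.141, 0.004, -0.057]
force: [-0.5, 0.0, 0.2]
grip_width: 0.0732
finger_force: 0.0
```

Emit:
move_arm(
  moves=[
    [[0.6,0,0,0,0,0,0],[0.4,0,0,0,0,0,0],[0.2,0,0,0,0,0,0],[0.2,0,0,0,0,0,0],[0.2,0,0,0,0,0,0]],
  ],
)

```text
clock: 7.9
position: [0.5556, 0.1796, 0.0863]
tool_rot: [-3.141, -0.002, -0.059]
force: [-2.5, -0.0, 8.2]
grip_width: 0.0343
finger_force: 46.9
```

Emit:
move_arm(
  moves=[
    [[0.2,0,0,0,0,0,0],[0.2,0,0,-0.01,0,0,0],[0.2,0,0,-0.03,0,0,0],[0.2,0,0,-0.05,0,0,0],[0.2,0,0,-0.07,0,0,0]],
  ],
)

```text
clock: 8.4
position: [0.555, 0.1791, 0.1568]
tool_rot: [-3.142, -0.0, -0.059]
force: [0.3, 0.4, -2.1]
grip_width: 0.0342
finger_force: 45.8
```

Emit:
move_arm(
  moves=[
    [[0.2,0,0,0,0,0,0],[0.2,0,0,0,0,0,0],[0.2,0,0,0,0,0,0],[0.2,0,0,0,0,0,0],[0.2,0,0,0,0,0,0]],
  ],
)

```text
clock: 8.9
position: [0.5548, 0.1791, 0.1547]
tool_rot: [3.141, 0.001, -0.059]
force: [0.6, 0.2, -1.8]
grip_width: 0.0341
finger_force: 46.0
```

Emit:
move_arm(
  moves=[
    [[0.2,0,0,0,0,0,0],[0.2,0,0,0,0,0,0]],
  ],
)

```text
clock: 9.1
position: [0.555, 0.1792, 0.1551]
tool_rot: [3.142, 0.0, -0.059]
force: [0.2, -0.7, -2.6]
grip_width: 0.034
finger_force: 46.0
```

The left carton read about −4 N and the middle about −2 N. I'll set the middle one back down and heft the right one.

Emit:
move_arm(
  moves=[
    [[0.2,0,0,0.02,0,0,0],[0.2,0,0,0.04,0,0,0],[0.2,0,0,0.058,0,0,0],[0.2,0,0,0.065,0,0,0],[0.2,0,0,0.068,0,0,0]],
  ],
)

```text
clock: 9.6
position: [0.5548, 0.1792, 0.0868]
tool_rot: [3.141, 0.001, -0.059]
force: [-0.1, 0.4, -1.4]
grip_width: 0.0342
finger_force: 45.9
```

Emit:
move_arm(
  moves=[
    [[0.2,0,0,0.001,0,0,0],[0.2,0,0,0.001,0,0,0],[0.5,0,0,0.001,0,0,0],[0.7,0,0,0.001,0,0,0],[1,0,0,0.001,0,0,0]],
  ],
)

```text
clock: 10.1
position: [0.5552, 0.1792, 0.0867]
tool_rot: [-3.141, -0.001, -0.059]
force: [-0.0, -1.0, -0.8]
grip_width: 0.0703
finger_force: 0.0
```

Emit:
move_arm(
  moves=[
    [[1,0,0,0,0,0,0],[1,0,0,0,0,0,0],[1,0,0,-0.04,0,0,0],[1,0,0,-0.08,0,0,0],[1,0,0,-0.11,0,0,0]],
  ],
)

```text
clock: 10.6
position: [0.5552, 0.1795, 0.1986]
tool_rot: [-3.141, -0.001, -0.059]
force: [-0.4, -0.3, -0.1]
grip_width: 0.0855
finger_force: 0.0
```

```bash
python3 -c "
from h import *
go((.5475,.075,.196),-.06)
import cv2
cv2.imwrite('pics/w3.png',bot.grab_frame('scene')[:,:,::-1])"
```

```text
[0.5552 0.1795 0.1986] [-3.1409e+00 -1.1000e-03 -5.8900e-02] F [-0.39 -0.34 -0.15] w 0.0855 ff 0.0 t 10.6
shift [-0.0016  0.1047  0.0025] turn [-0.0001 -0.0002  0.0002]
```

View pics/w3.png

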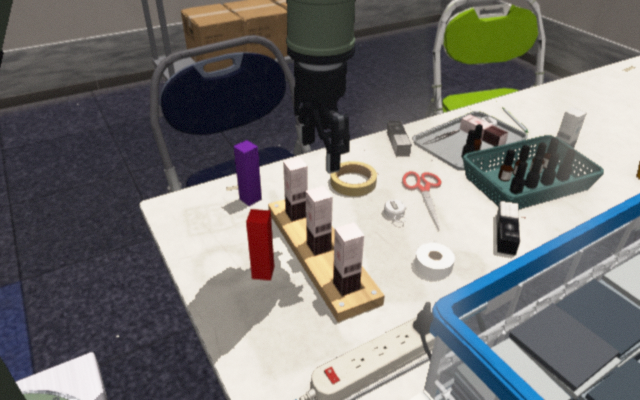

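The scene picture shows both hefted cartons upright in their nests, at (297,190) and (319,222), with the gripper clear above the middle one.

Emit:
move_arm(
  moves=[
    [[1,0,0.034,0,0,0,0],[1,0,0.068,0,0,0,0],[1,-0.001,0.104,0,0,0,0],[1,-0.001,0.104,0,0,0,0],[1,-0.001,0.104,0.01,0,0,0]],
  ],
)

```text
clock: 11.15
position: [0.5486, 0.075, 0.1869]
tool_rot: [-3.141, -0.002, -0.061]
force: [-0.5, 1.1, 0.0]
grip_width: 0.0852
finger_force: 0.0
```

Emit:
move_arm(
  moves=[
    [[1,0,0,0.02,0,0,0],[1,0,0,0.05,0,0,0],[1,0,0,0.08,0,0,0],[1,0,0,0.1,0,0,0],[0.8,0,0,0.1,0,0,0]],
  ],
)

```text
clock: 11.65
position: [0.5461, 0.0766, 0.0833]
tool_rot: [3.141, 0.005, -0.057]
force: [0.0, -0.1, 0.7]
grip_width: 0.0729
finger_force: 0.0
```

Emit:
move_arm(
  moves=[
    [[0.6,0,0,0,0,0,0],[0.4,0,0,0,0,0,0],[0.2,0,0,0,0,0,0],[0.2,0,0,0,0,0,0],[0.2,0,0,0,0,0,0]],
  ],
)

```text
clock: 12.15
position: [0.5485, 0.0754, 0.0872]
tool_rot: [-3.141, -0.002, -0.059]
force: [0.3, -1.4, 8.1]
grip_width: 0.0339
finger_force: 45.7
```

Emit:
move_arm(
  moves=[
    [[0.2,0,0,0,0,0,0],[0.2,0,0,-0.01,0,0,0],[0.2,0,0,-0.03,0,0,0],[0.2,0,0,-0.05,0,0,0],[0.2,0,0,-0.07,0,0,0]],
  ],
)

```text
clock: 12.65
position: [0.5478, 0.0756, 0.1578]
tool_rot: [-3.141, -0.0, -0.059]
force: [1.2, -0.4, -1.2]
grip_width: 0.0342
finger_force: 44.8
```

Emit:
move_arm(
  moves=[
    [[0.2,0,0,0,0,0,0],[0.2,0,0,0,0,0,0],[0.2,0,0,0,0,0,0],[0.2,0,0,0,0,0,0],[0.2,0,0,0,0,0,0]],
  ],
)

```text
clock: 13.15
position: [0.5476, 0.0755, 0.1558]
tool_rot: [3.141, 0.001, -0.059]
force: [0.1, -0.0, -1.2]
grip_width: 0.0339
finger_force: 44.9
```

Emit:
move_arm(
  moves=[
    [[0.2,0,0,0,0,0,0],[0.2,0,0,0,0,0,0]],
  ],
)

```text
clock: 13.35
position: [0.5478, 0.0755, 0.1561]
tool_rot: [3.142, 0.0, -0.059]
force: [0.8, 0.2, -0.8]
grip_width: 0.0337
finger_force: 44.9
```

The right carton read about −1 N, so the left one is the heaviest. I'll set the right one back.

Emit:
move_arm(
  moves=[
    [[0.2,0,0,0.02,0,0,0],[0.2,0,0,0.04,0,0,0],[0.2,0,0,0.058,0,0,0],[0.2,0,0,0.065,0,0,0],[0.2,0,0,0.068,0,0,0]],
  ],
)

```text
clock: 13.85
position: [0.5477, 0.0755, 0.0878]
tool_rot: [3.141, 0.001, -0.059]
force: [-0.4, 0.6, 0.0]
grip_width: 0.034
finger_force: 44.9
```

Emit:
move_arm(
  moves=[
    [[0.2,0,0,0.001,0,0,0],[0.2,0,0,0.001,0,0,0],[0.5,0,0,0.001,0,0,0],[0.7,0,0,0.001,0,0,0],[1,0,0,0.001,0,0,0]],
  ],
)

```text
clock: 14.35
position: [0.5481, 0.0755, 0.0876]
tool_rot: [-3.141, -0.001, -0.059]
force: [0.8, -0.4, 0.3]
grip_width: 0.0698
finger_force: 0.0
```

Emit:
move_arm(
  moves=[
    [[1,0,0,0,0,0,0],[1,0,0,0,0,0,0],[1,0,0,-0.04,0,0,0],[1,0,0,-0.08,0,0,0],[1,0,0,-0.12,0,0,0]],
  ],
)

```text
clock: 14.85
position: [0.5476, 0.0755, 0.2087]
tool_rot: [-3.142, 0.001, -0.059]
force: [0.1, -0.4, -0.2]
grip_width: 0.0854
finger_force: 0.0
```

Emit:
move_arm(
  moves=[
    [[1,0,-0.041,0,0,0,0],[1,0,-0.082,0,0,0,0],[1,0,-0.123,0,0,0,0],[1,0.001,-0.164,0,0,0,0],[1,0.002,-0.2065,0,0,0,0]],
  ],
)

```text
clock: 15.35
position: [0.5621, 0.2829, 0.2074]
tool_rot: [3.141, -0.0, -0.059]
force: [0.6, -0.9, 0.2]
grip_width: 0.0854
finger_force: 0.0
```

Emit:
move_arm(
  moves=[
    [[1,0,0,0,0,0,0],[1,0,0,0,0,0,0],[1,0,0,0,0,0,0]],
  ],
)

```text
clock: 15.65
position: [0.5623, 0.2803, 0.2072]
tool_rot: [3.141, 0.0, -0.06]
force: [-0.6, -0.1, -0.4]
grip_width: 0.085
finger_force: 0.0
```

```bash
python3 -c "
from h import *
go((.562,.2815,.086),-.06)
import cv2
cv2.imwrite('pics/w4.png',bot.grab_frame('wrist')[:,:,::-1])"
```

```text
[0.5623 0.2803 0.2072] [ 3.1408e+00  1.0000e-04 -6.0100e-02] F [-0.62 -0.15 -0.36] w 0.085 ff 0.0 t 15.65
shift [-0.0003 -0.0013  0.1212] turn [ 0.0001  0.     -0.    ]
```

View pics/w4.png

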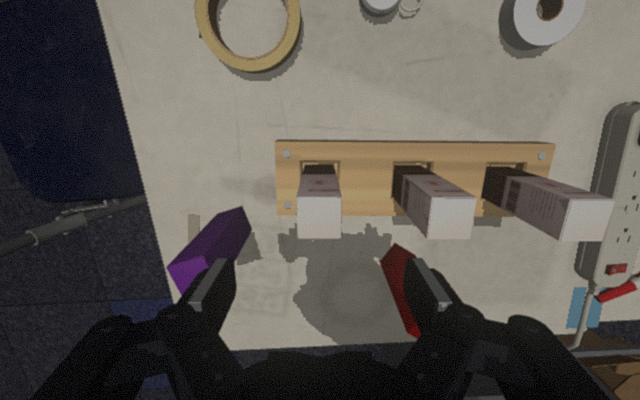

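The wrist view shows all three cartons upright in their nests, with the left one centred at (319,216) under the gripper. I'll grasp it and lift it high.

Emit:
move_arm(
  moves=[
    [[1,0,-0.001,0.02,0,0,0],[1,0,-0.001,0.05,0,0,0],[1,0,-0.001,0.08,0,0,0],[1,0,-0.001,0.11,0,0,0],[1,0,-0.001,0.12,0,0,0]],
  ],
)

```text
clock: 16.2
position: [0.5613, 0.2806, 0.0849]
tool_rot: [3.139, 0.003, -0.06]
force: [0.4, -0.7, 0.3]
grip_width: 0.0856
finger_force: 0.0
```

Emit:
move_arm(
  moves=[
    [[0.7,0,0,0,0,0,0],[0.5,0,0,0,0,0,0],[0.3,0,0,0,0,0,0],[0.2,0,0,0,0,0,0],[0.2,0,0,0,0,0,0]],
  ],
)

```text
clock: 16.7
position: [0.5629, 0.2824, 0.0887]
tool_rot: [-3.141, -0.002, -0.06]
force: [0.3, -2.8, 8.9]
grip_width: 0.0341
finger_force: 41.4
```

Emit:
move_arm(
  moves=[
    [[0.2,0,0,0,0,0,0],[0.2,0,0,-0.01,0,0,0],[0.2,0,0,-0.03,0,0,0],[0.2,0,0,-0.05,0,0,0],[0.2,0,0,-0.075,0,0,0]],
  ],
)

```text
clock: 17.2
position: [0.5617, 0.2823, 0.1634]
tool_rot: [3.141, 0.001, -0.059]
force: [0.3, -0.5, -4.7]
grip_width: 0.034
finger_force: 40.6
```

Emit:
move_arm(
  moves=[
    [[0.2,0,0,-0.025,0,0,0],[0.2,0,0,-0.05,0,0,0],[0.2,0,0,-0.075,0,0,0],[0.2,0,0,-0.095,0,0,0],[0.2,0,0,-0.1,0,0,0]],
  ],
)

```text
clock: 17.7
position: [0.5626, 0.2829, 0.2652]
tool_rot: [-3.14, -0.003, -0.059]
force: [-0.8, 1.1, -5.0]
grip_width: 0.034
finger_force: 40.8
```

Emit:
move_arm(
  moves=[
    [[0.2,0,0,0,0,0,0],[0.2,0,0,0,0,0,0],[0.2,0,0,0,0,0,0],[0.2,0,0,0,0,0,0],[0.2,0,0,0,0,0,0]],
  ],
)

```text
clock: 18.2
position: [0.562, 0.2824, 0.2618]
tool_rot: [3.141, 0.001, -0.059]
force: [-0.0, -0.1, -4.4]
grip_width: 0.0344
finger_force: 40.8
```

Emit:
move_arm(
  moves=[
    [[0.2,0,0,0,0,0,0],[0.2,0,0,0,0,0,0],[0.2,0,0,0,0,0,0],[0.2,0,0,0,0,0,0],[0.2,0,0,0,0,0,0]],
  ],
)

```text
clock: 18.7
position: [0.5621, 0.2825, 0.2623]
tool_rot: [-3.142, 0.0, -0.059]
force: [0.1, -0.5, -4.3]
grip_width: 0.0342
finger_force: 40.8
```

```bash
python3 -c "
from h import *
go((.562,.2815,.26),-.06)
import cv2
cv2.imwrite('pics/s5.png',bot.grab_frame('scene')[:,:,::-1])"
```

```text
[0.5621 0.2825 0.2623] [-3.1416  0.     -0.0591] F [ 0.07 -0.53 -4.29] w 0.0342 ff 40.8 t 18.7
shift [-0.0001  0.001   0.0023] turn [-0.      0.      0.0001]
```

View pics/s5.png

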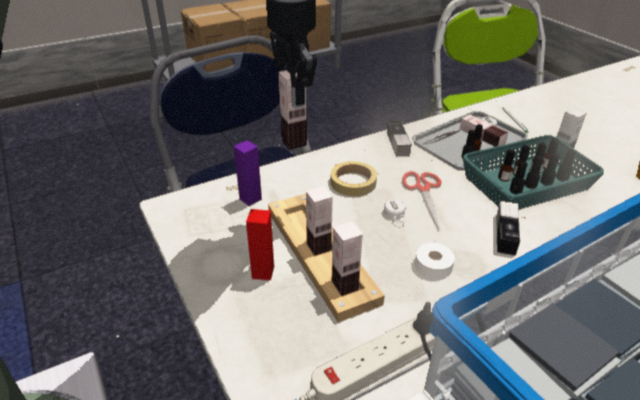

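The picture shows the heavy carton held upright at (294,110), with the two light ones standing in their nests at (319,222) and (346,258).

```bash
python3 -c "
from workcell import bot
print(bot.job_done())"
```

```text
the job is handed in; nothing more can be done
None
```

The job is handed in: the left carton is the heavy one (about 4.3 N at the wrist, against about 2 N for the middle and 1 N for the right), and it is held upright with its underside about 18 cm above the table while the two lighter ones stand in their nests; no verdict came back.

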